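Clear the two stacks on the workbench

ROBOT

A 6-joint arm with a two-finger parallel gripper is mounted at the origin on the work surface. World frame = base frame: x ahead of the robot, y to its left, z up, the work surface at z = 0. Lengths are in m, angles in rad, forces in N, time in s.
With the tool pointing down it reaches from about 0.425 to 0.95 m from the base axis. Payload 3.5 kg.
Tool frame: the origin (TCP) lies midway between the tips of the shut fingers; the grasp point (between the pads) lies 19 mm behind it; z points along the fingers, y is the line along which they close (so a half turn about z gives the same grasp; the last joint's range is limited). The gripper opens to 85 mm and grips with 20 to 120 N. Pads are 22 mm wide; open, the fingers measure 114 mm over their backs; the gripper's body (76 mm by 85 mm) begins 54 mm behind the grasp point. The pads swing forward as they close: fully open they stand 13 mm farther back than shut.
Start: joints at [-1.343, 0.286, 1.577, -0, 1.279, -0.15], TCP at [0.249, -0.627, 0.231] pointing down, gripper open.
Joint ranges: [-2.77, 2.77], [-0.9, 2.22], [0.21, 2.48], [-1.53, 4.67], [0.24, 2.81], [-2.84, 2.84]. Speed limits (rad/s): [2.79, 2.79, 3.14, 3.14, 3.14, 3.14].

INTERFACE

Orientations are given as a unit quaternion [x, y, z, w].
In Python, from plant import ctrl gives the robot as it stands.
- The arm moves only by the tool send_rows, never from a script. Its argument "series" is a list that holds one entry, the list of rows, each a list of 7 numbers: the shift along the tool's x, y, z in cm, then the turn, a rotation vector about the tool's x, y, z in rad, then the opening, from -1 (shut) to 1 (fully open). In form: [[[x, y, z, rx, ry, rz, jaw], ...]]. A call has 1 to 10 rows; each row shifts and turns the commanded pose from where the row before left it, along the tool's axes as they then stand; what a row does not reach is not made up. A row lasts 1/8 s, in which the tool goes at most 62.5 mm and 10.7 degrees, less where a joint would pass 70% of its speed; a pose out of reach is approached as far as the arm can. A call is refused whole if a number of a shift passes 6.25 or a number of a turn 0.188, either way. A call with a gripper value outside its range is refused whole. The fingers move at their own pace and stop on an object; "force" is the grip in N (left out, the last holds). Time passes only in rows, so rows that do not move let the fingers close. It gives the time, the measured TCP pose, the force, the opening and the grip force at its end, in the units of the state.
- ctrl.get_state(): the state, without advancing time (a new reading comes with each control period).
- ctrl.read_camera(name): name is "scene" or "top" or "wrist"; returns a dict with "img" (384x512x3 uint8, red, green, blue), "fx", "fy", "cx", "cy" (pixels), "k1" (the pictures are not rectified: a ray, as slopes to the right and down, at radius r is drawn at 1 + k1 r^2 times it, then the intrinsics apply), "R" (3x3) and "t" (3): a world point X has camera coordinates R X + t; the wrist camera has in their place "hand_eye" (4x4, takes a point from camera to tool coordinates, whose origin is the TCP and whose axes are the flange's). Camera axes: x right, y down, z forward; pixel columns grow to the right and rows downward; lengths in m; the calibration is good to about 2 mm. A picture is of the moment at which its call begins: read the wrist's pose just before it. There is no depth.
- ctrl.sign_off(): hands the job in; it is judged then, once.
The state is a dict: "time": time; "qpos": joint angles; "dq": joint speeds; "joint_efforts": joint torques, N m; "eef_pos": TCP position; "tcp_rot": TCP orientation; "contact_force": force on the tool from outside, world axes, zero at the start; "wrist_torque": the same for the moment, N m; "opening": opening from 0.0 (shut) to 1.0 (fully open); "finger_force": force on a finger pad.
Only numpy, scipy, OpenCV 4.12 (cv2) and the standard library are available. Lean on these libraries where they do the work, as an engineer would, in place of code of your own. Each camera call takes 0.05 s, during which the arm holds its last target. There are 200 camera calls.

TASK

Take apart the two stacks on the workbench and put each thing away flat and upright in its own place: the battery pack in the charger's cradle, the drill-bit case in the long plywood tray, the tape measure in the square grey tray, the sanding block sole-down between the cheeks of its rest, and the wrench socket standing in the round steel dish. Lay the battery, the case and the block along their places, well inside and centred across the rest. Let none of the five tip over on the way.

Things in the scene. Friction and masses are not known exactly. Their poses are not given: they have to be found in the camera images.
- battery: power-tool battery pack: black plastic slab 112 x 64 x 40 mm (x, y, z) with a grey band low on its sides and a brass contact strip on top near its -x end. Origin: centre of its underside; z up. Lies on the bench at the bottom of one of the two stacks, long side (x) roughly away from the robot; 0.36 to 0.56 kg. Where it lies, left or right, varies.
- bit_case: closed drill-bit case: bare steel box 136 x 60 x 40 mm (x, y, z) with a black seam and a small brass clasp on its -y side. Origin: centre of its underside; z up. Lies on the bench at the bottom of the other stack, turned roughly like the battery; 0.32 to 0.5 kg.
- tape_measure: tape measure: yellow rounded case 62 x 56 x 32 mm (x, y, z), black disc on top, steel hook at its -x end (sticks out 4 mm). Origin: centre of its underside; z up. Lies on the battery or on the bit case (so its underside is at 40 mm).
- sanding_block: sanding block: 80 x 48 x 32 mm (x, y, z), cork sole 12 mm thick under a brown wooden body (78 x 46 mm). Origin: centre of its underside; z up. Lies on whichever of battery and bit case does not carry the tape measure (underside at 40 mm).
- socket: big steel wrench socket: upright cylinder 32 mm diameter, 40 mm tall, dark hole in its top. Origin: centre of its underside; z up. Stands on the tape measure or on the sanding block, whichever is in the left (+y) stack (underside at 72 mm).
- charger: battery charger, the battery's place; fixed. Grey plastic base 140 x 94 mm with a flat cradle floor 20 mm above the bench, 130 x 84 mm (x, y) inside a rim 8 mm high (top at 28 mm), and a 48 mm tall tower across its +x end (from x = 70 to 96 mm). Origin: at bench level under the centre of the cradle. The battery lies flat on the floor, its long side along the charger's x, either way round.
- case_tray: long plywood tray, the bit case's place; fixed. Outer 168 x 92 mm, inner field 156 x 80 mm (x, y), floor at 6 mm, rim top at 14 mm. Origin: at bench level under its centre. The case lies flat, long side along the tray's x, either way round.
- tape_bin: square grey plastic tray, the tape measure's place; fixed. Outer 96 x 96 mm, inner 88 x 88 mm, floor at 4 mm, rim top at 14 mm. Origin: at bench level under its centre.
- block_rest: sanding-block rest; fixed. Plywood plate 124 x 72 mm (x, y), top at 8 mm, with a dark wooden cheek 10 mm thick across each end (top at 28 mm, 104 mm free between them along x); open along its two long sides. Origin: at bench level under its centre. The block lies flat on its sole on the plate between the cheeks, long side along x, either way round, centred across the plate.
- dish: round steel parts dish, the socket's place; fixed. Floor at 4 mm, 43 mm floor radius, flaring to a rim of 55 mm radius, rim top at 14 mm. Origin: at bench level under its centre.
Mind the look-alikes: they are no part of the job. What is shaped like the tape_bin but green or pink is not meant. What is shaped like the case_tray but blue is not meant.

How it is judged:
By the outcome, as a careful person would: the job done as asked, in the order asked, and still so for the second after the job is handed in, with the robot touching nothing.
It also fails if it takes over 138 s, if anything falls off the work surface, if the arm or the gripper's body presses on something with over 40 N, if the wrist force passes 120 N, or if a joint passes its speed limit or range.

## Working session

There is one attempt and no reset: what is moved stays moved. The work goes in short steps, Python scripts to look and compute and a tool call to move; the robot and the scene stay as the last step left them, time stands still between calls to the robot, and variables do not carry over. Pictures are saved under pics/ and viewed, at most 14 in all, crops included, and the job is handed in when it is done.

Besides the shell and the picture viewer there is one more tool, called in YAML: its name, and indented under it one key for each argument. send_rows: Moves the arm, as the interface text tells. Its arguments: {"type":"object","properties":{"series":{"type":"array"},"force":{"type":"number"}},"required":["series"]}

```bash
ls; mkdir -p pics; python3 - <<'E'
from plant import ctrl
import cv2,numpy as np
s=ctrl.get_state();print({k:np.round(v,3).tolist() for k,v in s.items()})
for n in("scene","top"):
    c=ctrl.read_camera(n);cv2.imwrite(f"pics/{n}0.png",c["img"][:,:,::-1])
    print(n,{k:np.round(v,4).tolist() for k,v in c.items() if k!="img"})
a=[cv2.imread(f"pics/{n}0.png") for n in("scene","top")]
cv2.imwrite("pics/top0b.png",cv2.resize(a[1],(800,600),interpolation=cv2.INTER_CUBIC))
cv2.imwrite("pics/scene0b.png",cv2.resize(a[0],(800,600),interpolation=cv2.INTER_CUBIC))
E
```

```text
pics
{'time': 0.0, 'qpos': [-1.343, 0.287, 1.578, -0.0, 1.279, -0.15], 'dq': [0.001, 0.001, -0.001, -0.001, 0.002, -0.0], 'joint_efforts': [-0.001, -40.599, -29.263, -0.0, 0.006, -0.0], 'eef_pos': [0.249, -0.627, 0.23], 'tcp_rot': [0.982, 0.188, -0.0, -0.001], 'contact_force': [-0.323, 0.737, -0.206], 'wrist_torque': [0.023, -0.016, 0.037], 'finger_force': 0.0, 'opening': 1.002}
scene {'fx': 374.8623, 'fy': 374.8623, 'cx': 254.8877, 'cy': 191.7768, 'k1': -0.1073, 'R': [[-0.8827, 0.4698, -0.0147], [0.3582, 0.6522, -0.6681], [-0.3043, -0.5949, -0.7439]], 't': [0.4161, -0.1176, 1.2162]}
top {'fx': 406.0686, 'fy': 406.0686, 'cx': 258.8231, 'cy': 190.9314, 'k1': 0.0408, 'R': [[0.0118, -0.9999, -0.0107], [-0.9975, -0.011, -0.0699], [0.0697, 0.0115, -0.9975]], 't': [0.0204, 0.4856, 1.3028]}
```

View pics/top0b.png

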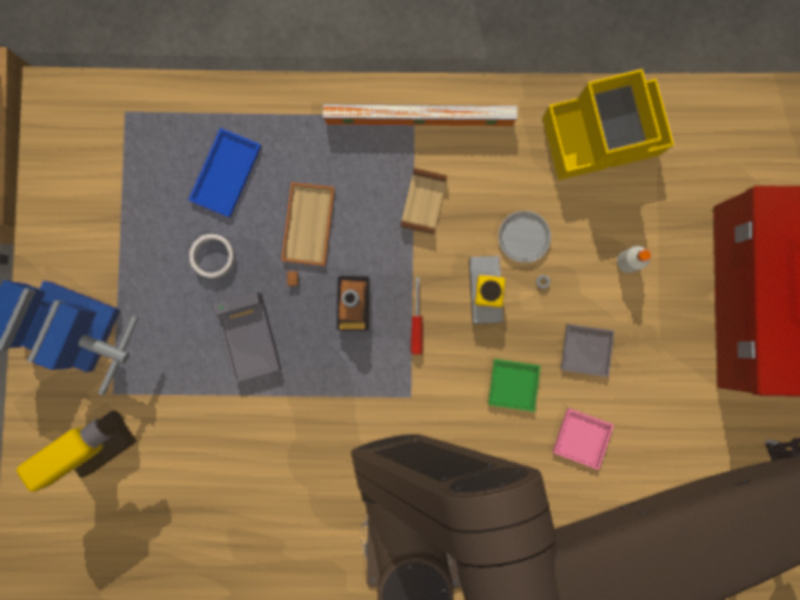

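View pics/scene0b.png

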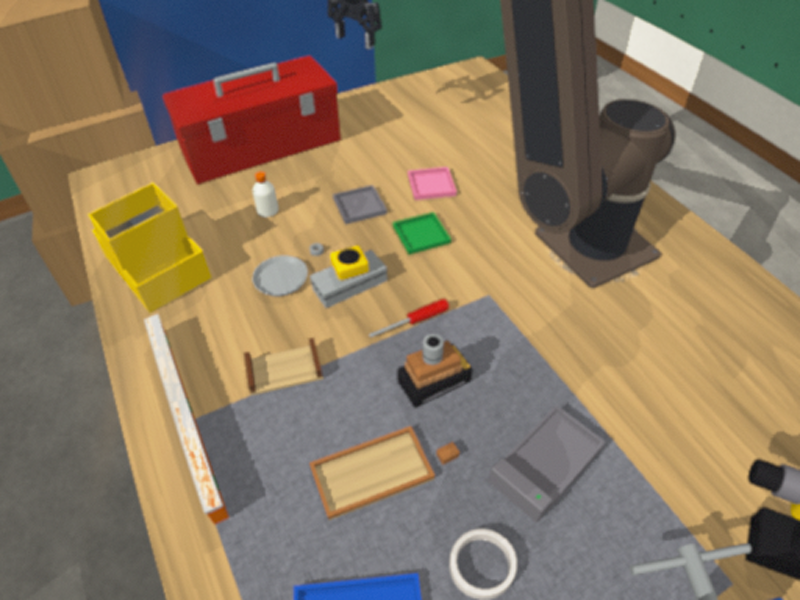

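The top view (800-px scale) shows the left stack at (352,303): battery with its brass end towards the robot, the block on it and the socket at (350,298). The right stack is the case at (488,290) with the tape at (490,290). The places are the charger (249,340), case tray (309,225), rest (424,201), dish (525,238) and grey bin (587,351). The scene view confirms this. Next I fit wireframes to both views.

```bash
cat > h.py <<'E'
import numpy as np,cv2
from scipy.optimize import minimize
from scipy.spatial.transform import Rotation as Ro
def proj(c,X):
    p=X@c["R"].T+c["t"]; s=p[:,:2]/p[:,2:]; s=s*(1+c["k1"]*(s**2).sum(1,keepdims=True))
    return np.c_[s[:,0]*c["fx"]+c["cx"],s[:,1]*c["fy"]+c["cy"]]
def unproj(c,uv,z):
    d=(np.array(uv,float)-[c["cx"],c["cy"]])/c["fx"]; s=d.copy()
    for _ in range(20): s=d/(1+c["k1"]*(s**2).sum())
    r=c["R"].T@np.r_[s,1]; o=-c["R"].T@c["t"]; return o+r*(z-o[2])/r[2]
def rect(lx,ly,z):
    t=np.linspace(-.5,.5,40);h=np.full(40,.5)
    return np.vstack([np.c_[a*lx,b*ly,0*a+z] for a,b in((t,h),(t,-h),(h,t),(-h,t))])
def circ(r,z):
    a=np.linspace(0,2*np.pi,120)
    return np.c_[r*np.cos(a),r*np.sin(a),0*a+z]
def cheeks():
    t=np.linspace(-.036,.036,40)
    return np.vstack([np.c_[0*t+x,t,0*t+.028] for x in(-.062,-.052,.052,.062)])
mm=.001
M={"battery":rect(.112,.064,.04),"bit_case":rect(.136,.06,.04),"tape":rect(.062,.056,.032),
"block":rect(.078,.046,.032),"socket":circ(.016,.04),"charger":np.vstack([rect(.13,.084,.028),rect(.14,.094,.028)]),
"tray":np.vstack([rect(.168,.092,.014),rect(.156,.08,.014)]),"bin":np.vstack([rect(.096,.096,.014),rect(.088,.088,.014)]),
"rest":cheeks(),"dish":circ(.055,.014)}
def wcam(ctrl):
    s=ctrl.get_state();c=dict(ctrl.read_camera("wrist"))
    T=np.eye(4);T[:3,:3]=Ro.from_quat(s["tcp_rot"]).as_matrix();T[:3,3]=s["eef_pos"]
    W=np.linalg.inv(T@np.array(c["hand_eye"]));c["R"]=W[:3,:3];c["t"]=W[:3,3];return c
def prep(c):
    I=cv2.GaussianBlur(c["img"].astype(np.float32),(0,0),.8);g=0
    for k in range(3): g=np.maximum(g,np.hypot(cv2.Sobel(I[:,:,k],5,1,0),cv2.Sobel(I[:,:,k],5,0,1)))
    return cv2.GaussianBlur(np.minimum(g,150),(0,0),1.2)
def fit(name,p0,cams,usez=True,dz=0.012,w=0.02,dyaw=.25):
    """p=[x,y,yaw,z]; returns fit and score"""
    G=[prep(c) for c in cams]
    def cost(p):
        cs,sn=np.cos(p[2]),np.sin(p[2]);m=M[name]
        X=np.c_[m[:,0]*cs-m[:,1]*sn+p[0],m[:,0]*sn+m[:,1]*cs+p[1],m[:,2]+p[3]]
        q=0
        for c,g in zip(cams,G):
            uv=proj(c,X).astype(np.float32)
            q-=cv2.remap(g,uv[:,:1],uv[:,1:],cv2.INTER_LINEAR,borderValue=0).mean()
        return q
    rng=np.random.default_rng(0);s=np.array([w,w,dyaw,dz if usez else 0])
    P=np.array(p0)+rng.uniform(-1,1,(3000,4))*s;C=[cost(p) for p in P]
    best=None
    for i in np.argsort(C)[:4]:
        S=[P[i]]+[P[i]+np.eye(4)[k]*[.003,.003,.04,.003][k]*(usez or k<3) for k in range(4)]
        r=minimize(cost,P[i],method="Nelder-Mead",options=dict(initial_simplex=np.array(S) if usez else None,xatol=1e-5,fatol=1e-3,maxiter=600)) if usez else \
          minimize(lambda q:cost(np.r_[q,p0[3]]),P[i][:3],method="Nelder-Mead",options=dict(initial_simplex=np.array(S)[:4,:3],maxiter=400))
        x=r.x if usez else np.r_[r.x,p0[3]]
        if best is None or r.fun<best[1]: best=(x,r.fun)
    return best
E
cat > f0.py <<'E'
from h import *
from plant import ctrl
T=ctrl.read_camera("top");S=ctrl.read_camera("scene")
I={"socket":(350,298,.072,.04),"block":(352,303,.04,.032),"battery":(353,303,0,.04),"bit_case":(488,290,0,.04),"tape":(490,290,.04,.032),
"charger":(249,340,0,.028),"tray":(309,225,0,.014),"bin":(587,351,0,.014),"rest":(424,201,0,.028),"dish":(525,238,0,.014)}
Y={"charger":.25,"tray":-.1,"rest":-.15,"bin":-.05}
for n,(u,v,z,h) in I.items():
    x=unproj(T,(u*.64,v*.64),z+h)
    p0=[x[0],x[1],Y.get(n,0),z]
    a,fa=fit(n,p0,[T,S]);b,fb=fit(n,p0,[T],usez=False)
    print(n,"init",np.round(p0,3),"2view",a.round(4),round(fa),"top",b.round(4),round(fb))
E
python3 f0.py
```

```text
socket init [0.478 0.13  0.    0.072] 2view [ 0.4835  0.1387 -0.1206  0.0494] -240 top [0.5011 0.1363 0.1289 0.072 ] -125
block init [0.471 0.13  0.    0.04 ] 2view [ 0.4758  0.1314 -0.0367  0.0383] -204 top [0.4598 0.1316 0.0111 0.04  ] -115
battery init [0.473 0.131 0.    0.   ] 2view [0.4776 0.1271 0.0068 0.0008] -201 top [0.4745 0.1303 0.0177 0.    ] -107
bit_case init [ 0.503 -0.145  0.     0.   ] 2view [ 0.5053 -0.1406  0.0367 -0.0021] -213 top [ 0.505  -0.1404  0.044   0.    ] -103
tape init [ 0.5   -0.145  0.     0.04 ] 2view [ 0.5005 -0.1449 -0.1081  0.0316] -263 top [ 0.4988 -0.1431 -0.0073  0.04  ] -131
charger init [0.395 0.344 0.25  0.   ] 2view [0.3865 0.3472 0.2655 0.0018] -89 top [0.3926 0.3418 0.2899 0.    ] -42
tray init [ 0.638  0.228 -0.1    0.   ] 2view [ 0.6422  0.2313 -0.1007 -0.006 ] -222 top [ 0.6417  0.2301 -0.0948  0.    ] -107
bin init [ 0.381 -0.351 -0.05   0.   ] 2view [ 3.846e-01 -3.510e-01 -1.309e-01  1.000e-04] -191 top [ 0.3838 -0.3515 -0.1259  0.    ] -90
rest init [ 0.688 -0.013 -0.15   0.   ] 2view [ 0.6909 -0.0116 -0.2229 -0.0055] -234 top [ 0.6909 -0.0117 -0.2291  0.    ] -112
dish init [ 0.615 -0.225  0.     0.   ] 2view [ 6.179e-01 -2.228e-01 -1.520e-01 -6.000e-04] -216 top [ 0.6181 -0.2226  0.0596  0.    ] -96
```

send_rows:
  series:
    - [[0, 0, -4, 0, 0, 0.126, 1], [0, 0, -4, 0, 0, 0.126, 1], [0, 0, -4, 0, 0, 0.126, 1], [0.5, -3, 0, 0, 0, 0, 1], [1.5, -5, 0, 0, 0, 0, 1], [2.2, -5, 0, 0, 0, 0, 1], [2.3, -5, 0, 0, 0, 0, 1], [2.3, -5, 0, 0, 0, 0, 1], [2.3, -5, 0, 0, 0, 0, 1], [2.3, -5, 0, 0, 0, 0, 1]]

```text
time: 1.45
eef_pos: [0.3834, -0.2956, 0.3512]
tcp_rot: [1.0, -0.0, 0.0, 0.0]
contact_force: [0.1, -0.4, -0.6]
opening: 1.001
finger_force: 0.0
```

send_rows:
  series:
    - [[2.3, -5, 0, 0, 0, 0, 1], [2, -5, 0, 0, 0, 0, 1], [1.5, -3.5, 0, 0, 0, 0, 1], [0.8, -1.5, 0, 0, 0, 0, 1], [0, 0, 0, 0, 0, 0, 1], [0, 0, 0, 0, 0, 0, 1]]

```text
time: 2.2
eef_pos: [0.4489, -0.1484, 0.3512]
tcp_rot: [1.0, -0.001, -0.0, 0.0]
contact_force: [0.9, 0.9, -0.6]
opening: 0.999
finger_force: 0.0
```

```bash
python3 - <<'E'
from h import *
from plant import ctrl
c=wcam(ctrl);cv2.imwrite("pics/w1.png",c["img"][:,:,::-1]);s=ctrl.get_state()
print(s["time"],s["eef_pos"].round(4) if hasattr(s["eef_pos"],'round') else s["eef_pos"],s["tcp_rot"],s["qpos"]);print(np.round(c["hand_eye"],3),c["fx"],c["k1"])
for n,p in {"bit_case":[.505,-.1405,.04,0],"tape":[.4995,-.144,-.02,.04],"dish":[.618,-.2227,0,0],"socket":[.478,.13,0,.072],"block":[.473,.131,0,.04],"battery":[.475,.13,.01,0],"rest":[.691,-.012,-.226,0]}.items():
    q=proj(c,np.array([p[:2]+[p[3]]]))[0];print(n,q.round())
E
```

```text
2.25 [ 0.4488 -0.1486  0.3512] [ 9.99999519e-01 -9.44952911e-04 -2.32950829e-04  1.19329277e-04] [-5.34506198e-01 -2.43132945e-01  1.90010818e+00 -4.44081561e-04
  1.48489719e+00  1.03821820e+00]
[[ 0.    -0.946 -0.324  0.083]
 [ 1.     0.001 -0.001  0.001]
 [ 0.001 -0.324  0.946 -0.142]
 [ 0.     0.     0.     1.   ]] 287.27709082796883 -0.07482165544535821
bit_case [254. 110.]
tape [255. 116.]
dish [306.  37.]
socket [ 73. 134.]
block [ 85. 135.]
battery [ 98. 130.]
rest [169. -13.]
```

View pics/w1.png

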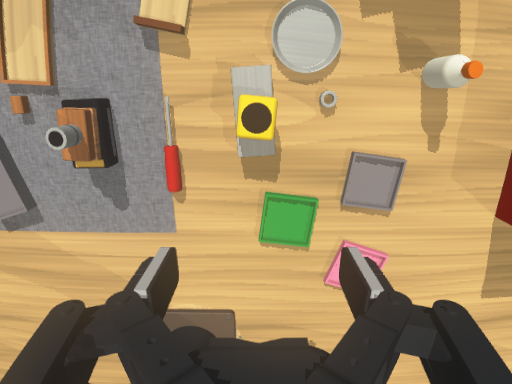

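The wrist view shows the case and tape at (255,112), dish (307,37), grey bin (374,182) and socket top (62,138). I'll save this view and take a second one over the left stack.

```bash
python3 - <<'E'
from h import *
from plant import ctrl
import pickle
pickle.dump([wcam(ctrl),ctrl.read_camera("top"),ctrl.read_camera("scene")],open("c1.pkl","wb"))
E
```

send_rows:
  series:
    - [[0, -3, 0, 0, 0, 0, 1], [0.2, -5, 0, 0, 0, 0, 1], [0.2, -5, 0, 0, 0, 0, 1], [0.2, -5, 0, 0, 0, 0, 1], [0.2, -5, 0, 0, 0, 0, 1], [0.2, -4, 0, 0, 0, 0, 1], [0, -1.5, 0, 0, 0, 0, 1], [0, 0, 0, 0, 0, 0, 1], [0, 0, 0, 0, 0, 0, 1]]

```text
time: 3.52
eef_pos: [0.4594, 0.1364, 0.3513]
tcp_rot: [1.0, -0.001, -0.0, 0.0]
contact_force: [-0.0, 0.2, -0.8]
opening: 0.998
finger_force: 0.0
```

```bash
cat > f1.py <<'E'
from h import *
from plant import ctrl
import pickle
w1,t,s=pickle.load(open("c1.pkl","rb"));w2=wcam(ctrl);pickle.dump(w2,open("c2.pkl","wb"))
cv2.imwrite("pics/w2.png",w2["img"][:,:,::-1])
P={"socket":[.478,.13,0,.072],"block":[.473,.131,0,.04],"battery":[.475,.13,.01,0],"bit_case":[.505,-.1405,.04,0],"tape":[.4995,-.144,-.02,.04],
"charger":[.391,.344,.28,0],"tray":[.642,.2305,-.097,0],"bin":[.384,-.351,-.128,0],"rest":[.691,-.012,-.226,0],"dish":[.618,-.2227,0,0]}
for n,p in P.items():
    out=[]
    for nm,cs,uz in(("w1",[w1],0),("w2",[w2],0),("w1w2",[w1,w2],1),("all",[w1,w2,t,s],1)):
        a,f=fit(n,p,cs,usez=bool(uz),w=.015,dyaw=.15);out.append(nm+" "+" ".join(f"{v*1000:.0f}" for v in a)+f" {f:.0f}")
    print(n," | ".join(out))
E
python3 f1.py
```

```text
socket w1 478 130 88 72 -103 | w2 480 131 -138 72 -138 | w1w2 479 131 -97 70 -239 | all 479 132 -151 66 -460
block w1 478 131 -32 40 -107 | w2 478 132 -65 40 -124 | w1w2 478 132 -53 39 -230 | all 478 132 -54 39 -439
battery w1 474 141 -2 0 -101 | w2 475 133 14 0 -122 | w1w2 474 133 7 -4 -210 | all 474 132 11 -4 -401
bit_case w1 504 -142 65 0 -106 | w2 505 -140 62 0 -111 | w1w2 504 -142 63 -4 -220 | all 504 -141 60 -3 -420
tape w1 499 -145 -65 40 -120 | w2 500 -142 -94 40 -120 | w1w2 499 -146 -84 34 -249 | all 499 -145 -87 33 -467
charger w1 385 343 306 0 -27 | w2 386 341 323 0 -77 | w1w2 386 341 319 0 -103 | all 385 344 292 -4 -189
tray w1 640 224 -123 0 -73 | w2 641 232 -103 0 -77 | w1w2 641 234 -108 -12 -153 | all 641 232 -109 -9 -366
bin w1 385 -349 -135 0 -97 | w2 385 -336 -154 0 -56 | w1w2 386 -347 -127 4 -140 | all 384 -350 -130 -0 -300
rest w1 687 -22 -233 0 -56 | w2 691 -8 -223 0 -58 | w1w2 690 -11 -223 1 -112 | all 690 -11 -225 -3 -346
dish w1 618 -222 97 0 -99 | w2 618 -222 -41 0 -119 | w1w2 618 -223 -8 -4 -224 | all 618 -223 -6 -3 -424
```

View pics/w2.png

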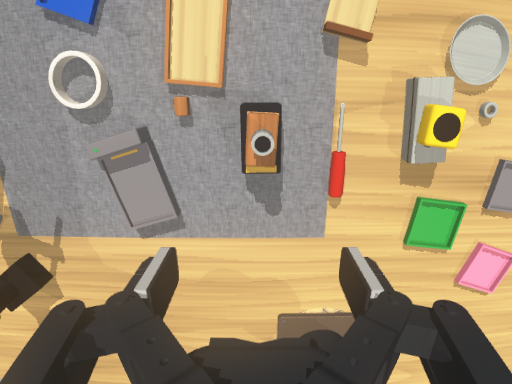

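The second wrist view has the left stack at (262,140) and the charger at (140,180) with its tower towards +x. The fitted heights match the text. Now I grasp the socket.

send_rows:
  series:
    - [[1, 0.3, 3, 0, 0, 0, 1], [1, 0.24, 5, 0, 0, 0, 1], [0, 0, 5, 0, 0, 0, 1], [0, 0, 5, 0, 0, 0, 1], [0, 0, 4.5, 0, 0, 0, 1], [0, 0, 2.5, 0, 0, 0, 1], [0, 0, 1.3, 0, 0, 0, 1], [0, 0, 0, 0, 0, 0, 1], [0, 0, 0, 0, 0, 0, -1], [0, 0, 0, 0, 0, 0, -1]]
  force: 40

```text
time: 4.82
eef_pos: [0.4803, 0.1322, 0.0898]
tcp_rot: [1.0, -0.0, 0.001, -0.0]
contact_force: [0.4, 0.2, -0.6]
opening: 0.606
finger_force: 0.0
```

send_rows:
  series:
    - [[0, 0, 0, 0, 0, 0, -1], [0, 0, 0, 0, 0, 0, -1], [0, 0, 0, 0, 0, 0, -1], [0, 0, 0, 0, 0, 0, -1]]

```text
time: 5.32
eef_pos: [0.4798, 0.132, 0.0892]
tcp_rot: [1.0, 0.0, 0.001, 0.0]
contact_force: [-0.6, -3.0, 5.4]
opening: 0.358
finger_force: 39.9
```

send_rows:
  series:
    - [[0, 0, -2, 0, 0, 0, -1], [0, 0, -4, 0, 0, 0, -1], [0.5, 1, -3, 0, 0, 0, -1], [1.2, 3, -1, 0, 0, 0, -1], [1.8, 4.5, 0, 0, 0, 0, -1], [1.8, 5, 0, 0, 0, 0, -1], [1.8, 5, 0, 0, 0, 0, -1], [1.8, 5, 0, 0, 0, 0, -1], [1.8, 4.5, 0, 0, 0, 0, -1], [1.6, 4, 0, 0, 0, 0, -1]]

```text
time: 6.58
eef_pos: [0.602, -0.189, 0.1867]
tcp_rot: [1.0, -0.001, -0.001, -0.001]
contact_force: [-0.1, 0.0, -1.2]
opening: 0.359
finger_force: 39.9
```

send_rows:
  series:
    - [[1, 2.4, 0, 0, 0, 0, -1], [0.5, 1, 1, 0, 0, 0, -1], [0, 0, 3, 0, 0, 0, -1], [0, 0, 4, 0, 0, 0, -1], [0, 0, 4, 0, 0, 0, -1], [0, 0, 2.5, 0, 0, 0, -1], [0, 0, 0, 0, 0, 0, -1]]

```text
time: 7.45
eef_pos: [0.6142, -0.2193, 0.0389]
tcp_rot: [1.0, 0.0, -0.004, -0.002]
contact_force: [0.1, -0.3, -1.4]
opening: 0.363
finger_force: 39.9
```

send_rows:
  series:
    - [[0.3, 0.2, 0, 0, 0, 0, -1], [0, 0, 0.8, 0, 0, 0, -1], [0, 0, 0, 0, 0, 0, -1]]

```text
time: 7.82
eef_pos: [0.6201, -0.2238, 0.0355]
tcp_rot: [1.0, -0.0, 0.0, -0.0]
contact_force: [-0.5, -0.4, -1.9]
opening: 0.361
finger_force: 39.9
```

```bash
python3 - <<'E'
from h import *
from plant import ctrl
c=wcam(ctrl);cv2.imwrite("pics/w3.png",cv2.resize(c["img"][60:384,60:460,::-1],None,fx=2,fy=2)[:600]);s=ctrl.get_state()
print(s["eef_pos"],s["tcp_rot"],s["contact_force"],s["dq"])
E
```

```text
[ 0.62017199 -0.2238563   0.03562166] [ 9.99999985e-01 -9.84054756e-05  1.30366018e-04  4.85637456e-05] [-0.21296243  0.95408198 -1.25147873] [-0.00031594 -0.00254051  0.00083505 -0.00041307 -0.00150775  0.00123736]
```

View pics/w3.png

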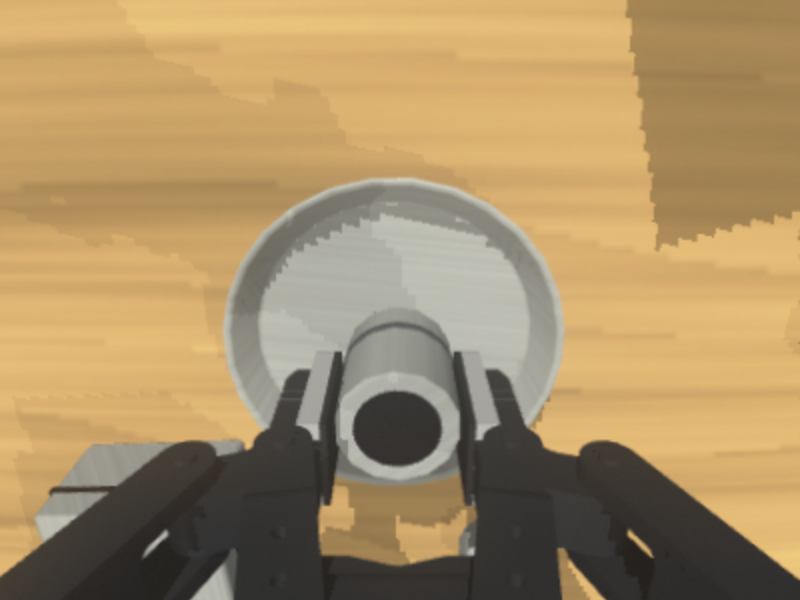

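The socket is upright over the middle of the dish, with its mouth at (398,428). I lower it, release it and back off.

send_rows:
  series:
    - [[-0.1, 0, 0.8, 0, 0, 0, -1], [0, 0, 0.4, 0, 0, 0, -1], [0, 0, 0, 0, 0, 0, -1], [0, 0, 0, 0, 0, 0, -1]]

```text
time: 8.38
eef_pos: [0.6192, -0.2239, 0.0233]
tcp_rot: [1.0, -0.0, 0.0, 0.0]
contact_force: [0.1, -0.4, -2.1]
opening: 0.36
finger_force: 39.9
```

send_rows:
  series:
    - [[0, 0, 0.12, 0, 0, 0, -1], [0, 0, 0, 0, 0, 0, -1], [0, 0, 0, 0, 0, 0, 0], [0, 0, 0, 0, 0, 0, 0.2], [0, 0, 0, 0, 0, 0, 0.4], [0, 0, -1, 0, 0, 0, 0.4], [0, 0, -3, 0, 0, 0, 1], [0, 0, -5, 0, 0, 0, 1], [0, 0, -5, 0, 0, 0, 1], [0, -2, -4, 0, 0, 0, 1]]

```text
time: 9.62
eef_pos: [0.6197, -0.205, 0.2059]
tcp_rot: [1.0, -0.001, 0.002, 0.001]
contact_force: [0.3, 1.1, 1.0]
opening: 1.002
finger_force: 0.0
```

send_rows:
  series:
    - [[-1.5, -4, -3, 0, 0, 0.054, 1], [-2, -5, 0, 0, 0, 0, 1], [-2, -5, 0, 0, 0, 0, 1], [-2, -5, 0, 0, 0, 0, 1], [-2, -5, 0, 0, 0, 0, 1], [-2, -5, 0, 0, 0, 0, 1], [-2, -3, 0, 0, 0, 0, 1], [-0.6, -1, 0, 0, 0, 0, 1], [0, 0, 0, 0, 0, 0, 1], [0, 0, 0, 0, 0, 0, 1]]

```text
time: 10.88
eef_pos: [0.4946, 0.1316, 0.2324]
tcp_rot: [1.0, -0.028, 0.0, 0.0]
contact_force: [-0.6, -0.5, -0.8]
opening: 1.0
finger_force: 0.0
```

```bash
cat > f2.py <<'E'
from h import *
from plant import ctrl
import sys,json
# usage: f2.py '{"name":[x,y,yaw,z]}' cams...
P=json.loads(sys.argv[1]);cs=[wcam(ctrl)]+[ctrl.read_camera(n) for n in sys.argv[2:]]
cv2.imwrite("pics/last.png",cs[0]["img"][:,:,::-1])
s=ctrl.get_state();T=Ro.from_quat(s["tcp_rot"]).as_matrix();yaw=np.arctan2(T[1,0],T[0,0]);print("tcp",np.round(s["eef_pos"],4),"yaw",yaw.round(3),"t",s["time"])
for n,p in P.items():
  for C in ([cs[0]],cs)[:len(cs)]:
    a,f=fit(n,p,C,usez=False,w=.012,dyaw=.12)
    d=T.T@(np.r_[a[:2],0]-np.r_[s["eef_pos"][:2],0])*100
    print(n,a.round(4),round(f),"tool dx,dy cm",d[:2].round(2),"rz",(yaw-a[2]).round(3))
E
python3 f2.py '{"block":[0.478,0.132,-0.054,0.04],"battery":[0.474,0.1325,0.01,0],"charger":[0.386,0.342,0.31,0]}' top
python3 f2.py '{"socket":[0.619,-0.223,0,0.004]}' top scene
```

```text
tcp [0.4946 0.1315 0.2322] yaw -0.056 t 10.975
block [ 0.4756  0.1319 -0.0546  0.04  ] -115 tool dx,dy cm [-1.9   0.07] rz -0.001
block [ 0.4827  0.1315 -0.0552  0.04  ] -174 tool dx,dy cm [-1.2   0.07] rz -0.001
battery [0.4774 0.1322 0.0102 0.    ] -119 tool dx,dy cm [-1.72  0.02] rz -0.066
battery [0.4774 0.132  0.018  0.    ] -175 tool dx,dy cm [-1.72  0.05] rz -0.074
charger [0.389  0.3418 0.314  0.    ] -81 tool dx,dy cm [-11.72 -20.4 ] rz -0.37
charger [0.3895 0.3416 0.3101 0.    ] -126 tool dx,dy cm [-11.68 -20.39] rz -0.366
tcp [0.4944 0.1318 0.232 ] yaw -0.055 t 11.125
socket [ 0.6223 -0.2285 -0.1102  0.004 ] 0 tool dx,dy cm [14.77 35.27] rz 0.055
socket [ 0.6099 -0.2204 -0.0982  0.004 ] -199 tool dx,dy cm [13.49 34.52] rz 0.043
```

send_rows:
  series:
    - [[-1, 0.05, 3, 0, 0, 0, 1], [-0.6, 0, 5, 0, 0, 0, 1], [0, 0, 5, 0, 0, 0, 1], [0, 0, 3, 0, 0, 0, 1], [0, 0, 1.5, 0, 0, 0, 1], [0, 0, 0.6, 0, 0, 0, 1], [0, 0, 0, 0, 0, 0, 0.6], [0, 0, 0, 0, 0, 0, -1], [0, 0, 0, 0, 0, 0, -1], [0, 0, 0, 0, 0, 0, -1]]
  force: 40

```text
time: 12.38
eef_pos: [0.4794, 0.133, 0.0527]
tcp_rot: [1.0, -0.027, 0.002, -0.0]
contact_force: [0.1, -1.3, 6.2]
opening: 0.526
finger_force: 43.8
```

send_rows:
  series:
    - [[0, 0, 0, 0, 0, 0, -1], [0, 0, 0, 0, 0, 0, -1], [0, 0, -1, 0, 0, 0, -1], [0, 0, -3, 0, 0, 0, -1], [0, 0, -4, 0, 0, 0, -1], [0, 0, -2, 0, 0, 0, -1], [0, 0, 0, 0, 0, 0, -1]]

```text
time: 13.25
eef_pos: [0.4789, 0.1331, 0.153]
tcp_rot: [1.0, -0.027, 0.002, -0.0]
contact_force: [0.4, 0.2, -2.2]
opening: 0.527
finger_force: 43.1
```

```bash
python3 f2.py '{"rest":[0.690,-0.0115,-0.225,0.0]}' top; cp pics/last.png pics/w4.png
```

```text
tcp [0.4771 0.1329 0.1502] yaw -0.054 t 13.35
rest [ 0.6811 -0.0103 -0.2629  0.    ] -38 tool dx,dy cm [21.14 13.19] rz 0.209
rest [ 0.6896 -0.013  -0.2207  0.    ] -141 tool dx,dy cm [22.   13.41] rz 0.166
```

View pics/w4.png

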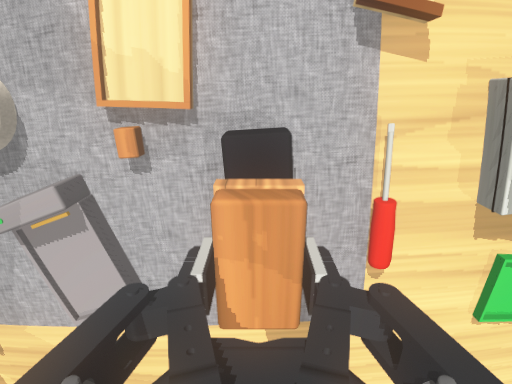

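Block is held square; the battery is clear below at (257,155). I carry it to the rest.

send_rows:
  series:
    - [[0, 0, 0, 0, 0, 0.085, -1], [0, 0, 0, 0, 0, 0.086, -1], [2, 0.8, 0, 0, 0, 0, -1], [4, 1.5, 0, 0, 0, 0, -1], [4, 1.5, 0, 0, 0, 0, -1], [4, 1.5, 0, 0, 0, 0, -1], [4, 1.6, 0, 0, 0, 0, -1], [3.5, 1.4, 0, 0, 0, 0, -1], [2, 0.8, 0, 0, 0, 0, -1], [0.5, 0.2, 0, 0, 0, 0, -1]]

```text
time: 14.6
eef_pos: [0.6919, -0.0132, 0.1492]
tcp_rot: [0.994, -0.113, -0.001, 0.0]
contact_force: [-1.0, -0.1, -1.0]
opening: 0.529
finger_force: 43.1
```

send_rows:
  series:
    - [[0, 0, 3, 0, 0, 0, -1], [0, 0, 3, 0, 0, 0, -1], [0, 0, 2, 0, 0, 0, -1], [0, 0, 0, 0, 0, 0, -1], [0, 0, 0, 0, 0, 0, -1]]

```text
time: 15.22
eef_pos: [0.692, -0.0113, 0.0723]
tcp_rot: [0.994, -0.112, 0.001, 0.0]
contact_force: [-0.3, -0.1, -1.3]
opening: 0.525
finger_force: 43.1
```

```bash
python3 f2.py '{"rest":[0.690,-0.0115,-0.225,0.0]}' top; cp pics/last.png pics/w5.png
```

```text
tcp [ 0.6924 -0.0114  0.0731] yaw -0.225 t 15.325
rest [ 0.691  -0.0113 -0.2131  0.    ] -61 tool dx,dy cm [-0.14  0.02] rz -0.012
rest [ 0.6909 -0.0117 -0.2135  0.    ] -74 tool dx,dy cm [-0.15  0.06] rz -0.011
```

View pics/w5.png

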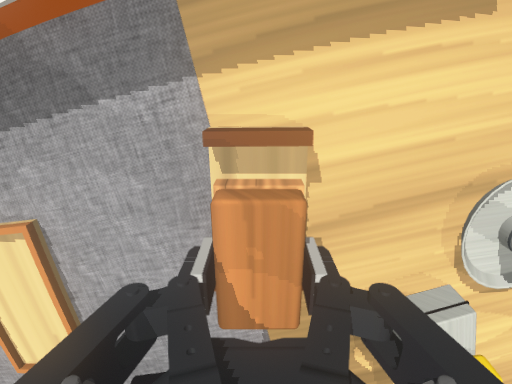

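The block is centred on the plate (block centre u≈258, plate ≈259). I lower it.

send_rows:
  series:
    - [[-0.15, 0.03, 2, 0, 0, -0.01, -1], [0, 0, 2, 0, 0, 0, -1], [0, 0, 1, 0, 0, 0, -1], [0, 0, 0, 0, 0, 0, -1], [0, 0, 0.2, 0, 0, 0, -1], [0, 0, 0, 0, 0, 0, -1], [0, 0, 0, 0, 0, 0, -1]]

```text
time: 16.2
eef_pos: [0.6893, -0.0112, 0.0205]
tcp_rot: [0.994, -0.107, -0.001, 0.0]
contact_force: [-5.5, -0.0, 8.7]
opening: 0.529
finger_force: 44.6
```

send_rows:
  series:
    - [[0, 0, 0, 0, 0, 0, 0.2], [0, 0, 0, 0, 0, 0, 0.4], [0, 0, 0, 0, 0, 0, 0.4], [0, 0, -1, 0, 0, 0, 0.4], [0, 0, -3, 0, 0, 0, 1], [0, 0, -5, 0, 0, 0, 1], [0, 0, -4, 0, 0, -0.115, 1], [0, 0, -2, 0, 0, -0.114, 1], [-2, -1.5, 0, 0, 0, 0, 1], [-4, -2.6, 0, 0, 0, 0, 1]]

```text
time: 17.45
eef_pos: [0.6298, 0.0285, 0.1707]
tcp_rot: [1.0, 0.006, 0.002, 0.0]
contact_force: [-0.9, 0.2, 0.2]
opening: 1.003
finger_force: 0.0
```

send_rows:
  series:
    - [[-4, -2.7, 0, 0, 0, 0, 1], [-4, -2.8, 0, 0, 0, 0, 1], [-4, -2.8, 0, 0, 0, 0, 1], [-2.2, -1.6, 0, 0, 0, 0, 1], [-1, -0.6, 0, 0, 0, 0, 1], [0, 0, 0, 0, 0, 0, 1], [0, 0, 0, 0, 0, 0, 1]]

```text
time: 18.32
eef_pos: [0.4767, 0.1313, 0.1696]
tcp_rot: [1.0, 0.007, 0.001, 0.0]
contact_force: [0.3, 0.4, 0.4]
opening: 0.999
finger_force: 0.0
```

```bash
python3 f2.py '{"battery":[0.4765,0.132,0.014,0.0],"charger":[0.388,0.342,0.31,0]}' top;cp pics/last.png pics/w6.png
```

```text
tcp [0.4765 0.1312 0.1692] yaw 0.013 t 18.425
battery [0.4769 0.1322 0.0088 0.    ] -123 tool dx,dy cm [ 0.04 -0.1 ] rz 0.004
battery [0.4769 0.1322 0.0101 0.    ] -174 tool dx,dy cm [ 0.04 -0.1 ] rz 0.003
charger [0.39   0.3408 0.2808 0.    ] -82 tool dx,dy cm [ -8.39 -21.07] rz -0.268
charger [0.39   0.3408 0.2818 0.    ] -125 tool dx,dy cm [ -8.38 -21.07] rz -0.269
```

View pics/w6.png

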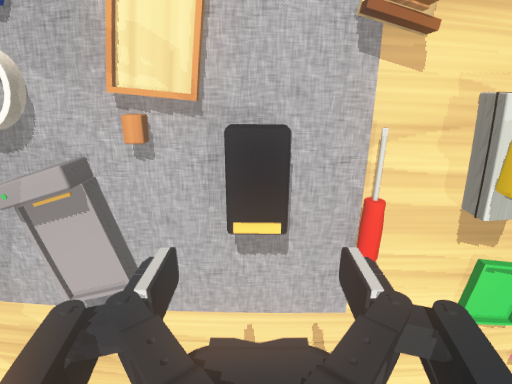

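The battery sits square between the fingers, contact strip at (257,228). I grasp and lift it.

send_rows:
  series:
    - [[0, -0.1, 3, 0, 0, 0, 1], [0, 0, 5, 0, 0, 0, 1], [0, 0, 4, 0, 0, 0, 1], [0, 0, 2.5, 0, 0, 0, 1], [0, 0, 1.1, 0, 0, 0, 1], [0, 0, 0, 0, 0, 0, 0.9], [0, 0, 0, 0, 0, 0, 0.6], [0, 0, 0, 0, 0, 0, -1], [0, 0, 0, 0, 0, 0, -1], [0, 0, 0, 0, 0, 0, -1]]
  force: 60

```text
time: 19.68
eef_pos: [0.4773, 0.1328, 0.0149]
tcp_rot: [1.0, 0.007, 0.002, -0.0]
contact_force: [-0.7, -1.3, 6.6]
opening: 0.735
finger_force: 69.1
```

send_rows:
  series:
    - [[0, 0, 0, 0, 0, 0, -1]]

```text
time: 19.8
eef_pos: [0.4773, 0.1328, 0.0149]
tcp_rot: [1.0, 0.007, 0.002, -0.0]
contact_force: [-0.8, -1.1, 7.2]
opening: 0.736
finger_force: 69.2
```

send_rows:
  series:
    - [[0, 0, -1, 0, 0, 0, -1], [0, 0, -3, 0, 0, 0, -1], [0, 0, -4, 0, 0, 0, -1], [0, 0, -3, 0, 0, -0.09, -1], [0, 0, -1, 0, 0, -0.18, -1], [0, 0, 0, 0, 0, 0, -1], [0, 0, 0, 0, 0, 0, -1]]

```text
time: 20.68
eef_pos: [0.4743, 0.1328, 0.1317]
tcp_rot: [0.99, 0.14, -0.001, -0.0]
contact_force: [-0.1, -0.6, -5.0]
opening: 0.732
finger_force: 68.0
```

```bash
python3 f2.py '{"charger":[0.389,0.341,0.29,0]}' top scene; python3 - <<'E'
from h import *
import pickle
w=pickle.load(open("c2.pkl","rb"))
# charger corner check: draw fit on w2
for p,col in(([.390,.3408,.282],(0,0,255)),([.386,.3415,.315],(0,255,0))):
    m=M["charger"];c,s=np.cos(p[2]),np.sin(p[2])
    X=np.c_[m[:,0]*c-m[:,1]*s+p[0],m[:,0]*s+m[:,1]*c+p[1],m[:,2]]
    if col[2]: im=cv2.resize(w["img"][110:250,60:220,::-1],None,fx=4,fy=4,interpolation=cv2.INTER_CUBIC)
    for u,v in proj(w,X): cv2.circle(im,(int((u-60+.5)*4),int((v-110+.5)*4)),1,col,-1)
cv2.imwrite("pics/ch.png",im)
E
```

```text
tcp [0.4747 0.1327 0.1318] yaw 0.283 t 20.825
charger [0.3901 0.3405 0.2856 0.    ] -57 tool dx,dy cm [ -2.33 -22.31] rz -0.003
charger [0.3884 0.3456 0.2832 0.    ] -145 tool dx,dy cm [ -2.35 -22.85] rz -0.001
```

View pics/ch.png

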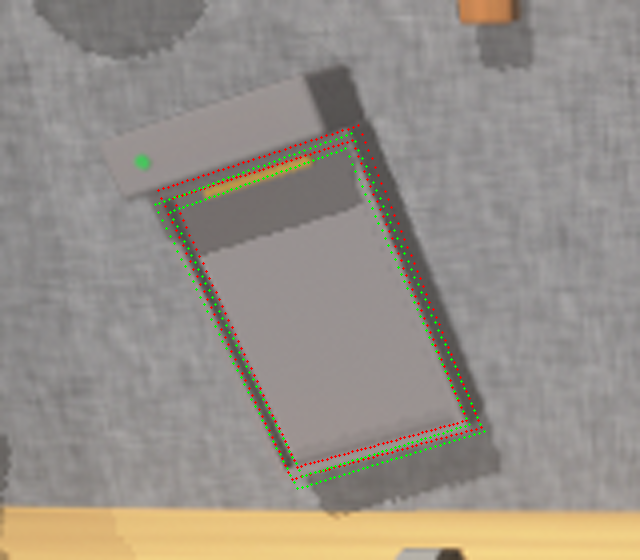

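The red outline (charger at 0.390, 0.341, yaw 0.283) matches the rim, its lower-left corner at (295,480). I go there.

send_rows:
  series:
    - [[-0.3, -2, 0, 0, 0, 0, -1], [-0.5, -4, 0, 0, 0, 0, -1], [-0.5, -5, 0, 0, 0, 0, -1], [-0.5, -5, 0, 0, 0, 0, -1], [-0.3, -4, 0, 0, 0, 0, -1], [-0.2, -1.8, 0, 0, 0, 0, -1], [0, -0.6, 0, 0, 0, 0, -1], [0, 0, 0, 0, 0, 0, -1], [0, 0, 3, 0, 0, 0, -1], [0, 0, 1.5, 0, 0, 0, -1]]

```text
time: 22.08
eef_pos: [0.3905, 0.3398, 0.0865]
tcp_rot: [0.99, 0.141, -0.001, 0.001]
contact_force: [-0.5, -0.5, -4.3]
opening: 0.735
finger_force: 67.9
```

send_rows:
  series:
    - [[0, 0, 0, 0, 0, 0, -1], [0, 0, 0, 0, 0, 0, -1]]

```text
time: 22.32
eef_pos: [0.3917, 0.3414, 0.0889]
tcp_rot: [0.99, 0.141, 0.001, -0.0]
contact_force: [0.4, 1.2, -4.4]
opening: 0.736
finger_force: 67.9
```

```bash
python3 f2.py '{"charger":[0.389,0.341,0.285,0]}' top;cp pics/last.png pics/w7.png
```

```text
tcp [0.3918 0.3417 0.0893] yaw 0.284 t 22.425
charger [0.3877 0.3515 0.2665 0.    ] -38 tool dx,dy cm [-0.12 -1.05] rz 0.017
charger [0.3891 0.3465 0.2703 0.    ] -80 tool dx,dy cm [-0.12 -0.53] rz 0.013
```

View pics/w7.png

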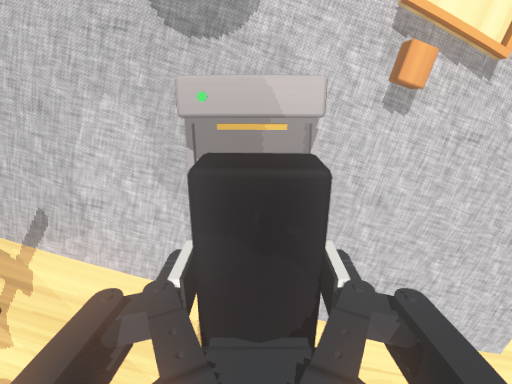

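```bash
python3 - <<'E'
from h import *
from plant import ctrl
c=wcam(ctrl);s=ctrl.get_state();T=Ro.from_quat(s["tcp_rot"]).as_matrix()
for nm,uv,z in(("towerL",(178,116),.048),("towerR",(325.5,115),.048),("rimL",(193,140),.028),("rimR",(312,140),.028),("stripL",(217,127),.034),("stripR",(287,127),.034),("batL",(189,200),.114),("batR",(329.5,200),.114)):
    print(nm,(T.T@(unproj(c,uv,z)-s["eef_pos"])*1000).round(1))
g=c["img"].astype(int)
print(g[138,180:205].sum(1),g[138,300:325].sum(1))
E
```

```text
towerL [ 70.1 -50.2  41.4]
towerR [70.7 42.2 41.4]
rimL [ 51.9 -46.3  61.4]
rimR [51.9 38.3 61.4]
stripL [ 61.6 -27.9  55.4]
stripR [61.6 19.7 55.4]
batL [ 38.8 -30.2 -24.6]
batR [ 38.8  31.6 -24.7]
[545 543 566 570 539 540 474 394 398 395 395 395 396 321 280 319 380 393
 393 391 392 392 392 392 392] [426 427 427 428 416 394 395 394 395 367 321 366 431 430 430 492 569 568
 575 586 612 630 600 555 545]
```

send_rows:
  series:
    - [[0, -0.47, 1, 0, 0, 0.005, -1], [0, 0, 2, 0, 0, 0, -1], [0, 0, 1.5, 0, 0, 0, -1], [0, 0, 0.5, 0, 0, 0, -1], [0, 0, 0, 0, 0, 0, -1], [0, 0, 0.3, 0, 0, 0, -1], [0, 0, 0, 0, 0, 0, -1], [0, 0, 0, 0, 0, 0, -1]]

```text
time: 23.48
eef_pos: [0.3898, 0.346, 0.0355]
tcp_rot: [0.99, 0.139, 0.0, -0.0]
contact_force: [-0.2, -0.2, -4.0]
opening: 0.737
finger_force: 68.0
```

send_rows:
  series:
    - [[0, 0, 0.1, 0, 0, 0, -1], [0, 0, 0, 0, 0, 0, -1], [0, 0, 0.1, 0, 0, 0, -1], [0, 0, 0, 0, 0, 0, -1]]

```text
time: 23.98
eef_pos: [0.3898, 0.3461, 0.0349]
tcp_rot: [0.99, 0.139, -0.0, 0.0]
contact_force: [-5.0, -3.4, 9.1]
opening: 0.735
finger_force: 69.8
```

send_rows:
  series:
    - [[0, 0, 0, 0, 0, 0, 0.7], [0, 0, 0, 0, 0, 0, 0.9], [0, 0, 0, 0, 0, 0, 0.9], [0, 0, -1, 0, 0, 0, 0.9], [0, 0, -3, 0, 0, 0, 1], [0, 0, -5, 0, 0, 0, 1], [0, 0, -5, 0, 0, 0.18, 1], [0, 0, -3, 0, 0, 0.18, 1], [0.5, 2, 0, 0, 0, 0, 1], [1.5, 4, 0, 0, 0, 0, 1]]

```text
time: 25.22
eef_pos: [0.4048, 0.2848, 0.2047]
tcp_rot: [0.999, -0.039, 0.001, -0.001]
contact_force: [-0.3, -0.9, 0.1]
opening: 1.002
finger_force: 0.0
```

```bash
python3 - <<'E'
from plant import ctrl
import cv2
for n in("scene",):
    c=ctrl.read_camera(n);cv2.imwrite("pics/s8.png",cv2.resize(c["img"][180:384,120:440,::-1],None,fx=2.5,fy=2.5,interpolation=cv2.INTER_CUBIC))
E
```

```text
(no output)
```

View pics/s8.png

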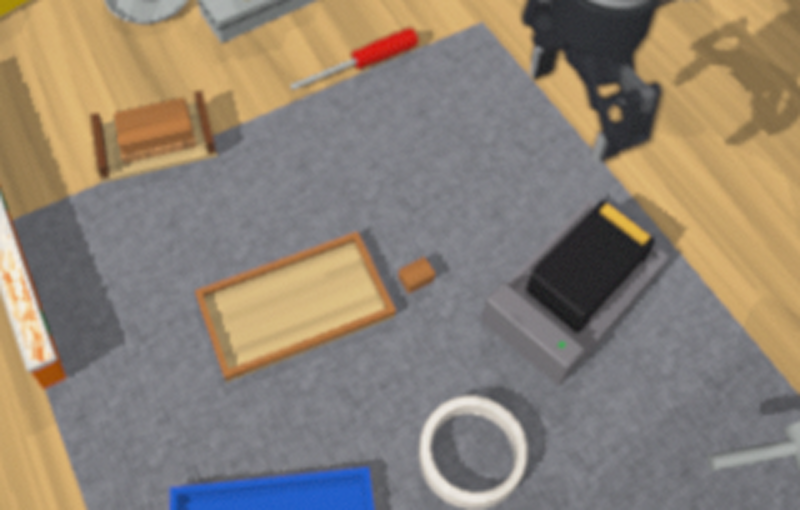

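send_rows:
  series:
    - [[1.5, 5, 0, 0, 0, 0, 1], [1.5, 5, 0, 0, 0, 0, 1], [1.5, 5, 0, 0, 0, 0, 1], [1.5, 5, 0, 0, 0, 0, 1], [1.5, 5, 0, 0, 0, 0, 1], [1.5, 5, 0, 0, 0, 0, 1], [1.5, 5, 0, 0, 0, 0, 1], [1, 4, 0, 0, 0, 0, 1], [0.8, 2.2, 0, 0, 0, 0, 1], [0.2, 0.9, 0, 0, 0, 0, 1]]

```text
time: 26.52
eef_pos: [0.4953, -0.1459, 0.2033]
tcp_rot: [0.999, -0.041, 0.0, -0.0]
contact_force: [-0.8, -0.2, -0.4]
opening: 1.002
finger_force: 0.0
```

send_rows:
  series:
    - [[0, 0, 0, 0, 0, 0, 1], [0, 0, 0, 0, 0, 0, 1]]

```text
time: 26.78
eef_pos: [0.4949, -0.144, 0.203]
tcp_rot: [0.999, -0.04, -0.0, -0.0]
contact_force: [0.4, -0.3, -0.4]
opening: 1.0
finger_force: 0.0
```

```bash
python3 f2.py '{"tape":[0.499,-0.145,-0.08,0.04],"bit_case":[0.504,-0.141,0.06,0]}' top;cp pics/last.png pics/w9.png
```

```text
tcp [ 0.4949 -0.1441  0.2031] yaw -0.08 t 26.875
tape [ 0.5026 -0.1457 -0.0794  0.04  ] -112 tool dx,dy cm [0.78 0.1 ] rz -0.0
tape [ 0.5026 -0.1456 -0.0785  0.04  ] -152 tool dx,dy cm [0.78 0.08] rz -0.001
bit_case [ 0.505  -0.1416  0.0621  0.    ] -107 tool dx,dy cm [ 0.98 -0.34] rz -0.142
bit_case [ 0.5049 -0.1415  0.0617  0.    ] -165 tool dx,dy cm [ 0.97 -0.35] rz -0.141
```

View pics/w9.png

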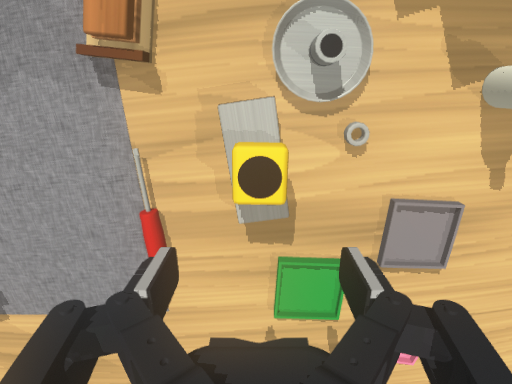

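The battery lies in the charger, the block is in its rest, and the socket stands in the dish at (330,45). The tape is at (260,177). I grasp it.

send_rows:
  series:
    - [[0.6, 0.09, 3, 0, 0, 0, 1], [0, 0, 5, 0, 0, 0, 1], [0, 0, 4, 0, 0, 0, 1], [0, 0, 2.5, 0, 0, 0, 1], [0, 0, 1.2, 0, 0, 0, 1], [0, 0, 0, 0, 0, 0, 0.8], [0, 0, 0, 0, 0, 0, 0.5], [0, 0, 0, 0, 0, 0, -1], [0, 0, 0, 0, 0, 0, -1], [0, 0, 0, 0, 0, 0, -1]]
  force: 40

```text
time: 28.12
eef_pos: [0.5023, -0.147, 0.048]
tcp_rot: [0.999, -0.041, 0.002, 0.0]
contact_force: [0.2, 1.1, 6.6]
opening: 0.644
finger_force: 45.5
```

send_rows:
  series:
    - [[0, 0, 0, 0, 0, 0, -1], [0, 0, 0, 0, 0, 0, -1]]

```text
time: 28.38
eef_pos: [0.5023, -0.147, 0.048]
tcp_rot: [0.999, -0.041, 0.001, 0.0]
contact_force: [-0.2, 1.6, 6.1]
opening: 0.644
finger_force: 45.6
```

send_rows:
  series:
    - [[0, 0, -1, 0, 0, 0, -1], [0, 0, -3, 0, 0, 0, -1], [0, 0, -4, 0, 0, 0, -1], [0, 0, -1, 0, 0, 0, -1], [0, 0, 0, 0, 0, 0, -1], [0, 0, 0, 0, 0, 0, -1]]

```text
time: 29.12
eef_pos: [0.4995, -0.146, 0.1339]
tcp_rot: [0.999, -0.041, -0.002, -0.001]
contact_force: [-0.0, 0.3, -3.1]
opening: 0.643
finger_force: 44.5
```

```bash
python3 f2.py '{"bin":[0.385,-0.350,-0.13,0.0]}' top
```

```text
tcp [ 0.4998 -0.1461  0.1341] yaw -0.081 t 29.225
bin [ 0.3834 -0.3522 -0.131   0.    ] -84 tool dx,dy cm [-9.93 21.48] rz 0.05
bin [ 0.3836 -0.3521 -0.1335  0.    ] -178 tool dx,dy cm [-9.91 21.47] rz 0.052
```

send_rows:
  series:
    - [[-1, 2, 0, 0, 0, 0, -1], [-2, 4, 0, 0, 0, 0, -1], [-2, 4.5, 0, 0, 0, 0, -1], [-2, 4.5, 0, 0, 0, 0, -1], [-1.6, 3.5, 0, 0, 0, 0, -1], [-0.9, 2.1, 0, 0, 0, 0, -1], [-0.4, 0.8, 1, 0, 0, 0.05, -1], [0, 0, 3, 0, 0, 0, -1], [0, 0, 2, 0, 0, 0, -1], [0, 0, 0, 0, 0, 0, -1]]

```text
time: 30.48
eef_pos: [0.3837, -0.3493, 0.0729]
tcp_rot: [0.998, -0.066, -0.002, -0.003]
contact_force: [-0.1, 0.3, -3.6]
opening: 0.644
finger_force: 44.3
```

send_rows:
  series:
    - [[0, 0, 0, 0, 0, 0, -1], [0, 0, 0, 0, 0, 0, -1]]

```text
time: 30.72
eef_pos: [0.3856, -0.3524, 0.0772]
tcp_rot: [0.998, -0.066, 0.001, 0.001]
contact_force: [0.8, 0.1, -3.4]
opening: 0.639
finger_force: 44.4
```

```bash
python3 f2.py '{"bin":[0.384,-0.351,-0.13,0.0]}' top
```

```text
tcp [ 0.3855 -0.3524  0.0772] yaw -0.131 t 30.825
bin [ 0.3856 -0.3532 -0.1301  0.    ] -77 tool dx,dy cm [0.02 0.07] rz -0.001
bin [ 0.3856 -0.353  -0.131   0.    ] -142 tool dx,dy cm [0.02 0.06] rz -0.0
```

send_rows:
  series:
    - [[0, 0.05, 2, 0, 0, 0, -1], [0, 0, 2.5, 0, 0, 0, -1], [0, 0, 1.2, 0, 0, 0, -1], [0, 0, 0.5, 0, 0, 0, -1], [0, 0, 0.1, 0, 0, 0, -1], [0, 0, 0, 0, 0, 0, -1], [0, 0, 0, 0, 0, 0, -1]]

```text
time: 31.7
eef_pos: [0.3852, -0.3529, 0.0139]
tcp_rot: [0.998, -0.066, 0.0, 0.001]
contact_force: [-0.3, -0.0, -2.5]
opening: 0.643
finger_force: 44.3
```

send_rows:
  series:
    - [[0, 0, 0.1, 0, 0, 0, -1], [0, 0, 0, 0, 0, 0, -1]]

```text
time: 31.95
eef_pos: [0.3848, -0.3524, 0.0122]
tcp_rot: [0.998, -0.066, 0.0, 0.0]
contact_force: [-0.2, -0.1, -3.2]
opening: 0.65
finger_force: 44.3
```

send_rows:
  series:
    - [[0, 0, 0.1, 0, 0, 0, -1], [0, 0, 0, 0, 0, 0, -1], [0, 0, 0, 0, 0, 0, -1]]

```text
time: 32.33
eef_pos: [0.3848, -0.3525, 0.012]
tcp_rot: [0.998, -0.065, -0.0, -0.0]
contact_force: [-3.9, 2.4, 6.8]
opening: 0.646
finger_force: 45.4
```

send_rows:
  series:
    - [[0, 0, 0, 0, 0, 0, 0.5], [0, 0, 0, 0, 0, 0, 0.7], [0, 0, 0, 0, 0, 0, 0.7], [0, 0, -1, 0, 0, 0, 0.7], [0, 0, -3, 0, 0, 0, 1], [0, 0, -5, 0, 0, 0, 1], [0, 0, -5, 0, 0, -0.096, 1], [0, 0, -2, 0, 0, -0.097, 1], [1.3, -2, 0, 0, 0, 0, 1], [2.6, -4, 0, 0, 0, 0, 1]]

```text
time: 33.58
eef_pos: [0.4204, -0.2908, 0.1727]
tcp_rot: [1.0, 0.029, 0.001, 0.001]
contact_force: [-0.2, -0.0, 0.9]
opening: 0.997
finger_force: 0.0
```

send_rows:
  series:
    - [[2.6, -4, 0, 0, 0, 0, 1], [2.6, -4, 0, 0, 0, 0, 1], [2.4, -3.8, 0, 0, 0, 0, 1], [1.3, -1.9, 0, 0, 0, 0, 1], [0.5, -0.6, 0, 0, 0, 0, 1], [0, 0, 0, 0, 0, 0, 1], [0, 0, 0, 0, 0, 0, 1]]

```text
time: 34.45
eef_pos: [0.5047, -0.1424, 0.1712]
tcp_rot: [1.0, 0.03, -0.0, 0.0]
contact_force: [0.6, 0.0, 0.9]
opening: 1.0
finger_force: 0.0
```

```bash
python3 f2.py '{"bit_case":[0.505,-0.1415,0.062,0],"tape":[0.385,-0.3525,-0.13,0.004]}' top
```

```text
tcp [ 0.5047 -0.1425  0.1711] yaw 0.06 t 34.55
bit_case [ 0.5057 -0.1413  0.0621  0.    ] -121 tool dx,dy cm [ 0.1  -0.11] rz -0.002
bit_case [ 0.5057 -0.1413  0.0628  0.    ] -162 tool dx,dy cm [ 0.11 -0.11] rz -0.002
tape [ 0.3937 -0.3502 -0.2316  0.004 ] -108 tool dx,dy cm [-12.33  20.07] rz 0.292
tape [ 0.3945 -0.3505 -0.1964  0.004 ] -235 tool dx,dy cm [-12.26  20.1 ] rz 0.257
```

send_rows:
  series:
    - [[0.1, -0.1, 3, 0, 0, 0, 1], [0, 0, 5, 0, 0, 0, 1], [0, 0, 4, 0, 0, 0, 1], [0, 0, 2.5, 0, 0, 0, 1], [0, 0, 1.2, 0, 0, 0, 1], [0, 0, 0, 0, 0, 0, 0.9], [0, 0, 0, 0, 0, 0, 0.6], [0, 0, 0, 0, 0, 0, -1], [0, 0, 0, 0, 0, 0, -1], [0, 0, 0, 0, 0, 0, -1]]
  force: 60

```text
time: 35.8
eef_pos: [0.5074, -0.1411, 0.016]
tcp_rot: [1.0, 0.031, 0.001, 0.001]
contact_force: [-0.5, 0.0, 6.6]
opening: 0.688
finger_force: 68.3
```

send_rows:
  series:
    - [[0, 0, 0, 0, 0, 0, -1], [0, 0, 0, 0, 0, 0, -1]]

```text
time: 36.05
eef_pos: [0.5074, -0.1412, 0.016]
tcp_rot: [1.0, 0.031, 0.001, 0.001]
contact_force: [-1.0, -0.0, 6.5]
opening: 0.69
finger_force: 68.3
```

send_rows:
  series:
    - [[0, 0, -1, 0, 0, 0, -1], [0, 0, -3, 0, 0, 0, -1], [0, 0, -4, 0, 0, 0, -1], [0, 0, -3, 0, 0, 0.08, -1], [0, 0, -1, 0, 0, 0.085, -1], [0, 0, 0, 0, 0, 0, -1], [0, 0, 0, 0, 0, 0, -1]]

```text
time: 36.92
eef_pos: [0.5049, -0.14, 0.1328]
tcp_rot: [0.999, -0.051, -0.001, -0.001]
contact_force: [-0.0, 0.7, -4.0]
opening: 0.688
finger_force: 67.3
```

```bash
python3 f2.py '{"tray":[0.641,0.232,-0.105,0]}' top
```

```text
tcp [ 0.505  -0.1401  0.1327] yaw -0.102 t 37.025
tray [ 0.6443  0.2265 -0.2152  0.    ] 0 tool dx,dy cm [ 10.1  -37.89] rz 0.113
tray [ 0.6417  0.2302 -0.0897  0.    ] -106 tool dx,dy cm [  9.81 -38.23] rz -0.013
```

send_rows:
  series:
    - [[0.4, -2, 0, 0, 0, 0, -1], [1, -4, 0, 0, 0, 0, -1], [1.2, -5, 0, 0, 0, 0, -1], [1.3, -5, 0, 0, 0, 0, -1], [1.3, -5, 0, 0, 0, 0, -1], [1.3, -5, 0, 0, 0, 0, -1], [1.3, -5, 0, 0, 0, 0, -1], [1.2, -4.5, 0, 0, 0, 0, -1], [0.6, -2, 0, 0, 0, 0, -1], [0.2, -0.8, 0, 0, 0, 0, -1]]

```text
time: 38.28
eef_pos: [0.6426, 0.2309, 0.1329]
tcp_rot: [0.999, -0.051, -0.001, 0.001]
contact_force: [0.1, -0.4, -4.4]
opening: 0.687
finger_force: 67.2
```

send_rows:
  series:
    - [[0, 0, 2, 0, 0, 0, -1], [0, 0, 3, 0, 0, 0, -1], [0, 0, 0.5, 0, 0, 0, -1], [0, 0, 0, 0, 0, 0, -1], [0, 0, 0, 0, 0, 0, -1]]

```text
time: 38.9
eef_pos: [0.644, 0.23, 0.0807]
tcp_rot: [0.999, -0.052, 0.001, -0.0]
contact_force: [1.3, -0.4, -3.3]
opening: 0.69
finger_force: 67.1
```

```bash
python3 f2.py '{"tray":[0.641,0.231,-0.1,0]}' top;cp pics/last.png pics/w10.png
```

```text
tcp [0.6439 0.2303 0.0808] yaw -0.103 t 39.0
tray [ 0.6406  0.2256 -0.1003  0.    ] -47 tool dx,dy cm [-0.28  0.51] rz -0.003
tray [ 0.6407  0.2256 -0.1011  0.    ] -104 tool dx,dy cm [-0.27  0.5 ] rz -0.002
```

View pics/w10.png

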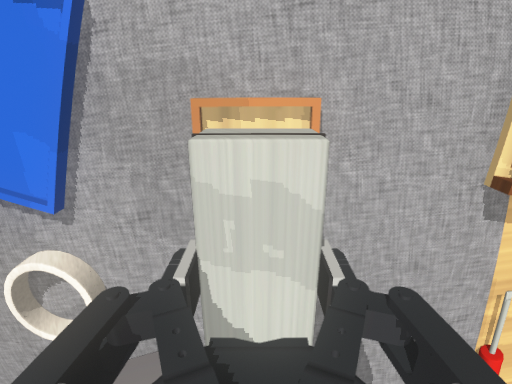

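```bash
python3 - <<'E'
from h import *
from plant import ctrl
c=wcam(ctrl);s=ctrl.get_state();T=Ro.from_quat(s["tcp_rot"]).as_matrix()
for nm,uv,z in(("oL",(191,98),.014),("oR",(321.5,98),.014),("iL",(201.5,115),.014),("iR",(312,115),.014),("cL",(190.5,140),.105),("cR",(327,140),.105)):
    print(nm,(T.T@(unproj(c,uv,z)-s["eef_pos"])*1000).round(1))
E
```

```text
oL [ 80.8 -47.   66.9]
oR [80.7 44.5 66.8]
iL [ 69.  -40.2  66.8]
iR [69.  38.4 66.8]
cL [ 65.2 -27.6 -24.2]
cR [ 65.2  28.7 -24.2]
```

The tray's outer edge runs u=191–321 and the case u=190–327, which makes the case 1.7 mm off across. I correct that and lower it.

send_rows:
  series:
    - [[-0.25, -0.17, 2, 0, 0, 0, -1], [0, 0, 2, 0, 0, 0, -1], [0, 0, 1.2, 0, 0, 0, -1], [0, 0, 0.4, 0, 0, 0, -1], [0, 0, 0.2, 0, 0, 0, -1], [0, 0, 0, 0, 0, 0, -1], [0, 0, 0, 0, 0, 0, -1]]

```text
time: 39.92
eef_pos: [0.6411, 0.2324, 0.0221]
tcp_rot: [0.999, -0.052, 0.001, -0.0]
contact_force: [-3.0, -0.6, 3.0]
opening: 0.688
finger_force: 68.0
```

send_rows:
  series:
    - [[0, 0, 0.1, 0, 0, 0, -1], [0, 0, 0, 0, 0, 0, -1]]

```text
time: 40.17
eef_pos: [0.641, 0.2324, 0.022]
tcp_rot: [0.999, -0.052, 0.0, 0.0]
contact_force: [-6.0, -0.6, 7.5]
opening: 0.685
finger_force: 68.6
```

send_rows:
  series:
    - [[0, 0, 0, 0, 0, 0, 0.6], [0, 0, 0, 0, 0, 0, 0.8], [0, 0, 0, 0, 0, 0, 0.8], [0, 0, -1, 0, 0, 0, 0.8], [0, 0, -3, 0, 0, 0, 1], [0, 0, -5, 0, 0, 0, 1], [0, 0, -5, 0, 0, 0, 1], [-0.5, 2, -5, 0, 0, 0, 1], [-1.5, 4, -5, 0, 0, 0, 1], [-1.8, 5, -4, 0, 0, 0, 1]]

```text
time: 41.42
eef_pos: [0.5938, 0.131, 0.2987]
tcp_rot: [0.999, -0.051, 0.002, -0.0]
contact_force: [0.8, -1.0, 0.4]
opening: 1.004
finger_force: 0.0
```

send_rows:
  series:
    - [[-2, 5, -3, 0, 0, 0, 1], [-2, 5, -2, 0, 0, 0, 1], [-2, 5, 0, 0, 0, 0, 1], [-2, 5, 0, 0, 0, 0, 1], [-2, 3, 0, 0, 0, 0, 1], [-1, 1, 0, 0, 0, 0, 1], [0, 0, 0, 0, 0, 0, 1], [0, 0, 0, 0, 0, 0, 1]]

```text
time: 42.42
eef_pos: [0.4602, -0.0951, 0.3454]
tcp_rot: [0.999, -0.051, 0.0, -0.0]
contact_force: [-0.9, -0.9, 0.3]
opening: 0.996
finger_force: 0.0
```

```bash
python3 - <<'E'
from h import *
from plant import ctrl
import json
w=wcam(ctrl);t=ctrl.read_camera("top");s=ctrl.read_camera("scene")
def prj(n,p):
    m=M[n];c,sn=np.cos(p[2]),np.sin(p[2]);return proj
a=cv2.resize(w["img"][:280],(400,219));b=cv2.resize(t["img"][100:270,120:410],(400,234),interpolation=cv2.INTER_CUBIC)
def crop(c,X,r): 
    u,v=proj(c,np.array([X]))[0].astype(int);I=cv2.copyMakeBorder(c["img"],99,99,99,99,cv2.BORDER_CONSTANT)
    return cv2.resize(I[v+99-r:v+99+r,u+99-r:u+99+r],(266,266),interpolation=cv2.INTER_CUBIC)
top=np.hstack([crop(t,(.39,.343,.04),32),crop(t,(.641,.232,.03),32),crop(t,(.69,-.011,.03),26)])
bot=np.hstack([crop(w,(.385,-.3525,.02),45),crop(w,(.618,-.223,.02),50),crop(s,(.385,-.3525,.02),28)])
cv2.imwrite("pics/fin.png",np.vstack([top,bot])[:,:,::-1]);print(ctrl.get_state()["time"],ctrl.get_state()["eef_pos"])
E
```

```text
42.575 [ 0.46015613 -0.09502408  0.34510571]
```

View pics/fin.png

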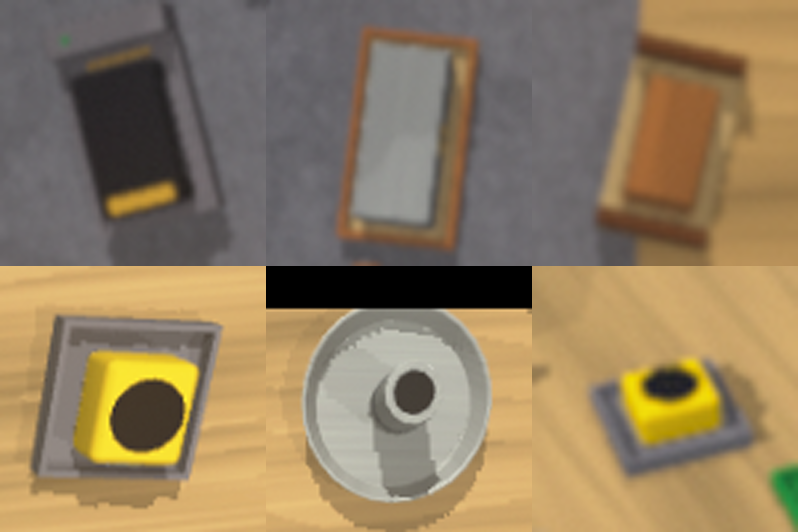

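The tape and socket are seated and the block is centred. The battery and case look shifted left in the top view, so I check numerically whether that is parallax.

```bash
python3 - <<'E'
from h import *
from plant import ctrl
import pickle
t=ctrl.read_camera("top");s=ctrl.read_camera("scene");t0=pickle.load(open("c1.pkl","rb"))[1]
for o,p,z,pl,pp in(("battery",[.39,.346,.28],.02,"charger",[.39,.342,.285]),("bit_case",[.641,.232,-.1],.006,"tray",[.641,.231,-.1]),("block",[.69,-.011,-.21],.008,"rest",[.69,-.011,-.22])):
    print(o,*[fit(o,p+[z],c,usez=False,w=.012,dyaw=.08)[0][:3].round(4) for c in([t],[s])],pl,fit(pl,pp+[0],[t0],usez=False,w=.012,dyaw=.08)[0][:3].round(4))
E
```

```text
battery [0.39   0.3425 0.3044] [0.4031 0.3522 0.2902] charger [0.3916 0.3405 0.2797]
bit_case [ 0.6398  0.2325 -0.1043] [ 0.6404  0.2336 -0.1045] tray [ 0.6416  0.2301 -0.089 ]
block [ 6.956e-01 -3.000e-04 -2.690e-01] [ 0.7002 -0.013  -0.1915] rest [ 0.6908 -0.0118 -0.2237]
```

Measured from above, the battery and case are within about 3 mm of their places' centres. The block's fits disagree, but the picture shows it centred. I hand in the job.

```bash
python3 -c "
from plant import ctrl
print(ctrl.sign_off())"
```

```text
the job is handed in; nothing more can be done
None
```

The job is handed in at about 43 s: the final pictures show all five things upright in their own places, battery and case within about 3 mm of centre, the block's centring checked by eye only.

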